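Clamp a backer-board strip in a ratchet hold-down

ROBOT

A 6-joint arm with a two-finger parallel gripper is mounted at the origin on the work surface. World frame = base frame: x ahead of the robot, y to its left, z up, the work surface at z = 0. Lengths are in m, angles in rad, forces in N, time in s.
With the tool pointing down it reaches from about 0.3 to 0.775 m from the base axis. Payload 14.6 kg.
Tool frame: the origin (TCP) lies at the very end of the fingers, on their centre line; the grasp point (between the pads) lies 19 mm behind it (ctrl.hold_point_z is the z of the grasp point in the tool frame, in m); z points along the fingers, y is the direction in which the jaws open and shut (so a half turn about z gives the same grasp; the last joint's range is limited). The gripper opens to 94 mm and grips with 3 to 60 N. Pads are 16 mm wide; open, the fingers measure 119 mm over their backs; the gripper's body (75 mm by 177 mm) begins 78 mm behind the grasp point.
Start: joints at [1.092, 0.3, 1.521, -0, 1.321, -0.067], TCP at [0.22, 0.504, 0.205] pointing down, gripper open.
Joint ranges: [-3.03, 3.03], [-0.79, 2.21], [0.23, 2.52], [-1.04, 4.18], [0, 3.07], [-2.55, 2.55]. Speed limits (rad/s): [2.22, 2.22, 2.57, 3.14, 3.14, 3.14].

INTERFACE

Orientations are given as [roll, pitch, yaw] about the fixed x, y, z axes, in that order (R = Rz(yaw) Ry(pitch) Rx(roll)).
In Python, from station import ctrl, cams, hand_in gives the robot as it stands.
- The arm moves only by the tool servo_tool, never from a script. Its argument "rows" is a list of rows, each a list of 7 numbers: the shift along the world's x, y, z in m, then the turn, a rotation vector about the world's x, y, z in rad, then the gripper command: -1 is shut, 1 is fully open, values between are in proportion. A call has exactly 8 rows; each row is the pose to reach, as a shift and turn from the pose measured when the call began; what a row does not reach only later rows make up. A row lasts 1/12 s, in which the tool goes at most 41.7 mm and 7.16 degrees, less where a joint would pass 70% of its speed; a pose out of reach is approached as far as the arm can. A call with a gripper value outside its range is refused whole. The fingers move at their own pace and stop on an object; "newtons" is the grip in N (left out, the last holds). Time passes only in rows, so rows that repeat a pose let the fingers close, or fill a call up. It gives the time, the measured TCP pose, the force and the opening at its end, in the units of the state.
- ctrl.get_obs(): the state, without advancing time (a new reading comes with each control period).
- cams.camera(name): name is "scene" or "top" or "wrist"; returns a dict with "image" (480x640x3 uint8, red, green, blue), "depth" (480x640 float32, m along the optical axis (not along the pixel's ray), 0 where there is no reading), "fx", "fy", "cx", "cy" (pixels), "dist_coeffs" ([k1, k2, p1, p2, k3] as OpenCV has them; the pictures are not rectified), "rvec" (rotation vector, rad) and "tvec" (3), from world to camera coordinates, as OpenCV has them; the wrist camera has in their place "hand_eye" (4x4, takes a point from camera to tool coordinates, whose origin is the TCP and whose axes are the flange's). Camera axes: x right, y down, z forward; pixel columns grow to the right and rows downward; lengths in m; the calibration is good to about 2 mm. A picture is of the moment at which its call begins: read the wrist's pose just before it.
- hand_in(): hands the job in, once; it reports no verdict.
Trained networks look in a picture, given as the dict that the camera call returned (one of the last four; its "shot" number tells which), for a name from the list of things; names that differ only in an ending like _2 or _b are one class to them, and where a whole thing is asked for, a point or a joint stands for the part that bears it (a point fixed in the world has none). Each returns a list of dicts, best first, with "p" (0 to 1); they miss things now and then, are a little off and sometimes report something else, mostly with a low value. They report only what shows in the picture. A call takes as long as a camera call. They do not tell look-alikes from the thing itself.
- cams.spot_in(picture, name): "box" ([left, top, right, bottom] as shares, 0 to 1, of the picture: columns of its width, rows of its height, round what is visible of it).
- cams.place_of(picture, name): "at" ([column, row] as shares, 0 to 1, of the picture: columns of its width, rows of its height: a listed point, or the origin of a listed thing).
The state is a dict: "time_s": time; "qpos": joint angles; "joint_vel": joint speeds; "tau": joint torques, N m; "ee_pos": TCP position; "eef_rot": TCP orientation; "force": force on the tool from outside, world axes, zero at the start; "moment": the same for the moment, N m; "grip_width": finger opening in m.
Only numpy, scipy, OpenCV 4.12 (cv2) and the standard library are available. Lean on these libraries where they do the work, as an engineer would, in place of code of your own. Each camera call takes 0.05 s, during which the arm holds its last target.

TASK

Get the loose grey strip of backer board clamped for drilling: pull the clamp arm up by its knob, past the ratchet teeth, until it stays latched in its top notch. Then lay the strip flat on the clamp's bed, lengthwise along it with its middle under the pad, and let go of it. Finally push the pawl's thumb tab down and keep it down until the arm has sunk and its pad rests on the strip, then let go; leave the trowel, tape measure, tub and tile offcuts near it where they are.

Things in the scene. Friction and masses are not known exactly. Their poses are not given: they have to be found in the camera images.
- clamp: Steel hold-down clamp fixed to the bench. Origin: on the bench, on the axis of its upright rail. Its arm reaches from the rail along its own -x (roughly towards the robot); the pawl is on its -y side. Base plate 175 x 70 x 8 mm; fixed guide around the rail 125 tall.
- bed (a point): Middle of the top of the clamp's bed, straight below the pad, 110 mm along clamp -x from the rail, 30 mm above the bench; axes as the clamp's. The bed is a steel bar 36 mm wide (x), 150 long (y), 30 high, with free space beside it for fingers. The strip can be brought in along y, over either end; the +y end is clear of the pawl.
- knob (a point): Centre of the black cylindrical knob, 30 mm across and 26 tall, on top of the rail; moves with the arm. Height 178 mm above the bench plus the ratchet joint value. The arm, a bar 16 mm wide, runs along clamp -x with its top 25 mm below this point. Lifting takes about 7 to 15 N.
- ratchet (a joint): Height of the rail with its arm, m: 0 is fully down (pad 2 mm above the empty bed), 0.091 the upper stop. The pawl holds it in seven notches 10 mm apart, the lowest at 0.024, the top one at 0.084; lifted a little past a notch (top one: to 0.086 to 0.091) and let go it settles back into it. Starts in one of the three lowest notches. With the pad on the strip it reads 0.018. The rail is damped: freed, it sinks by itself at roughly 70 mm/s.
- pad: Round black rubber foot of the arm, 40 mm across, 12 thick, origin at the centre of its underside; hangs over the bed on a 14 mm spindle whose upper end, the arm, is 91 mm above the pad's top.
- thumb (a point): Middle of the top of the pawl's thumb tab, a steel plate 26 (x) x 24 (y) x 6 mm, 86 mm from the rail axis along clamp -y and about 90 mm above the bench; moves with the pawl.
- pawl (a joint): Pawl angle, rad: about 0 sprung in against the rail, grows as the thumb tab (63 mm out from the pivot) is pushed down, 0.4 at its stop (tab 25 mm lower). From about 0.22 (tab 14 mm lower) the nose is clear of the teeth. Pushing takes 2 to 6 N; the pawl springs back when let go and catches the next tooth if the arm is still above it (with the pad on the strip it rests near 0.1 on the first tooth).
- strip: Loose grey backer-board strip, 50 (x) x 200 (y, its length) x 20 (z) mm, about 0.25 kg, lying flat on the bench; origin at the centre of its underside. For going under the raised pad grip it across its width near one end (70 to 80 mm from the middle).
- tub: Bystander, to be left alone: small white lidded tub of spacers, 68 mm across, 60 tall. Origin at its underside.
- offcut: Bystander, to be left alone: pile of three 70 mm tile offcuts, 27 tall. Origin at its underside.
- tape: Bystander, to be left alone: grey tape measure, about 60 x 32 x 55 tall. Origin at its underside.
- trowel: Bystander, to be left alone: steel float trowel lying on its 200 x 90 mm blade, wooden handle on top, 58 tall. Origin at its underside.
Things that resemble listed ones, but are neither listed nor needed, are in the scene too. Leave any turquoise look-alike of the clamp alone.

How it is judged:
By the outcome, as a careful person would: the job done as asked, in the order asked, and still so for the second after the job is handed in, with the robot touching nothing.
It also fails if it takes over 69 s, if anything falls off the work surface, if the arm or the gripper's body presses on something with over 40 N, if the wrist force passes 120 N, or if a joint passes its speed limit or range.

## Working session

There is one attempt and no reset: what is moved stays moved. The work goes in short steps, Python scripts to look and compute and a tool call to move; the robot and the scene stay as the last step left them, time stands still between calls to the robot, and variables do not carry over. Pictures are saved under pics/ and viewed, and the job is handed in when it is done.

Besides the shell and the picture viewer there is one more tool, called after "Request:" in YAML: its name, and indented under it one key for each argument. servo_tool: Moves the arm, as the interface text tells. Its arguments: {"type":"object","properties":{"rows":{"type":"array"},"newtons":{"type":"number"}},"required":["rows"]}

```bash
ls; mkdir -p pics
cat > h.py <<'E'
import numpy as np, cv2, json
from station import ctrl, cams, hand_in
from scipy.spatial.transform import Rotation as R
def save(p,name):
    cv2.imwrite(f'pics/{name}.png', cv2.cvtColor(p['image'],cv2.COLOR_RGB2BGR))
def pose(p, obs=None):
    """returns camera->world R,t"""
    if 'rvec' in p:
        Rm=cv2.Rodrigues(np.array(p['rvec'],float))[0]; t=np.array(p['tvec'],float)
        return Rm.T, -Rm.T@t
    he=np.array(p['hand_eye']); Rt=R.from_euler('xyz',obs['eef_rot']).as_matrix()
    return Rt@he[:3,:3], Rt@he[:3,3]+np.array(obs['ee_pos'])
def K(p): return np.array([[p['fx'],0,p['cx']],[0,p['fy'],p['cy']],[0,0,1.]])
def ray(p,px,obs=None):
    u=cv2.undistortPoints(np.array([[px]],float),K(p),np.array(p['dist_coeffs'],float))[0,0]
    Rc,c=pose(p,obs); return c,Rc@np.array([u[0],u[1],1.])
def atz(p,px,z,obs=None):
    c,d=ray(p,px,obs); return c+d*(z-c[2])/d[2]
def dep(p,px,obs=None):
    c,d=ray(p,px,obs); i,j=int(round(px[1])),int(round(px[0]))
    w=p['depth'][max(0,i-2):i+3,max(0,j-2):j+3]; w=w[w>0]
    return c+d*np.median(w) if len(w) else None
def cloud(p,obs=None):
    h,w=p['depth'].shape; jj,ii=np.meshgrid(np.arange(w),np.arange(h))
    pts=np.stack([jj,ii],-1).reshape(-1,1,2).astype(float)
    u=cv2.undistortPoints(pts,K(p),np.array(p['dist_coeffs'],float))[:,0]
    Rc,c=pose(p,obs); d=p['depth'].reshape(-1,1)
    X=np.c_[u,np.ones(len(u))]*d@Rc.T+c; X[d[:,0]<=0]=np.nan
    return X.reshape(h,w,3)
def tri(rays):
    A=np.zeros((3,3));b=np.zeros(3)
    for c,d in rays:
        d=d/np.linalg.norm(d);P=np.eye(3)-np.outer(d,d);A+=P;b+=P@c
    X=np.linalg.solve(A,b)
    return X,[float(np.linalg.norm(np.cross(X-c,d/np.linalg.norm(d)))) for c,d in rays]
E
python3 - <<'E'
from h import *
for n in ['scene','top']:
    p=cams.camera(n); save(p,n+'0')
    print(n,pose(p)[1].round(3))
    for k in ['clamp','bed','knob','pad','thumb','strip','tub','offcut','tape','trowel']:
        r=[(round(d['p'],2),np.round(np.array(d['at'])*[640,480],0).tolist(),(lambda X:None if X is None else X.round(3).tolist())(dep(p,np.array(d['at'])*[640,480]))) for d in cams.place_of(p,k)[:3]]
        print(k,r)
print(ctrl.get_obs())
E
```

```text
pics
scene [1.234 0.432 0.804]
clamp [(0.94, [449.0, 268.0], [0.332, 0.207, 0.013]), (0.41, [262.0, 204.0], [0.38, -0.332, 0.018])]
bed [(0.82, [324.0, 244.0], [0.445, -0.079, 0.03]), (0.75, [479.0, 239.0], [0.226, 0.238, 0.044])]
knob [(0.86, [466.0, 211.0], [0.333, 0.217, 0.184]), (0.83, [287.0, 209.0], [0.57, -0.091, 0.207]), (0.2, [319.0, 238.0], [0.468, -0.076, 0.066])]
pad [(0.62, [321.0, 239.0], [0.468, -0.073, 0.065]), (0.61, [289.0, 275.0], [0.574, -0.09, 0.019]), (0.57, [479.0, 238.0], [0.224, 0.236, 0.046])]
thumb [(0.56, [429.0, 225.0], [0.301, 0.132, 0.09]), (0.48, [441.0, 320.0], [0.501, 0.258, 0.015])]
strip [(0.97, [441.0, 318.0], [0.5, 0.258, 0.018])]
tub [(0.86, [302.0, 359.0], [0.764, 0.082, 0.036]), (0.57, [364.0, 375.0], [0.723, 0.195, 0.027])]
offcut [(0.59, [363.0, 375.0], [0.724, 0.194, 0.027])]
tape [(0.63, [260.0, 204.0], [0.387, -0.33, 0.019])]
trowel [(0.56, [212.0, 239.0], [0.564, -0.35, 0.004]), (0.46, [367.0, 373.0], [0.717, 0.197, 0.027]), (0.19, [261.0, 205.0], [0.383, -0.333, 0.014])]
top [ 0.354 -0.013  1.037]
clamp [(0.62, [347.0, 239.0], [0.522, -
[... 698 characters left out ...]
.0], [0.555, -0.357, 0.004])]
{'time_s': 1.1, 'qpos': array([ 1.09241081e+00,  2.99969128e-01,  1.52099780e+00,  1.22923380e-05,
        1.32067568e+00, -6.66111803e-02]), 'joint_vel': array([ 5.12656612e-04, -2.60733091e-06, -1.48525128e-03, -3.28553417e-04,
       -1.67388919e-03, -5.06854179e-05]), 'tau': array([ 1.15805455e-03, -5.31681848e+01, -3.52916229e+01,  7.08244625e-02,
        2.13572010e-02,  4.10760705e-06]), 'ee_pos': array([0.22013369, 0.5040215 , 0.20540858]), 'eef_rot': array([-3.14154361e+00, -1.52080945e-05,  2.72981528e+00]), 'force': array([0.38485762, 0.09689056, 0.11205389]), 'moment': array([ 0.00351468,  0.07570779, -0.02528062]), 'grip_width': 0.09381108050877272}
```

View pics/scene0.png

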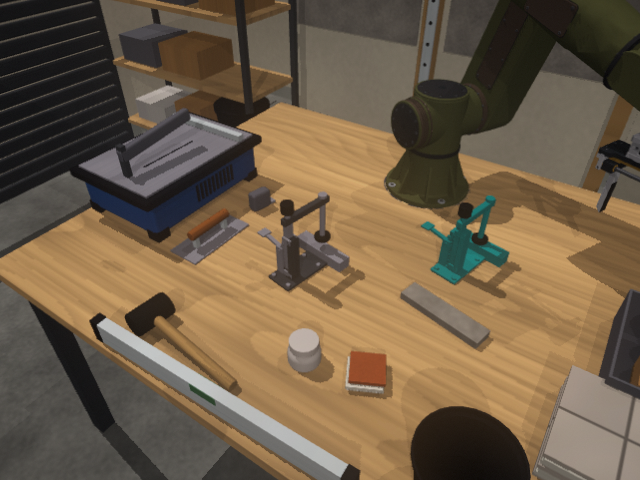

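View pics/top0.png

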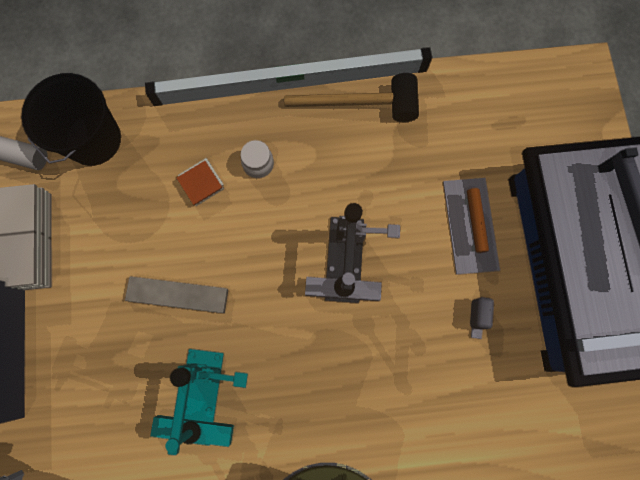

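The scene camera shows the steel clamp near pixel (300,245), its turquoise look-alike at (465,240) and the grey strip at (445,313). In the top view the clamp knob is at (352,212), the thumb tab at (394,231), the bed at (343,289) and the strip at (176,295). Next I'll measure each of these.

```bash
cat > m.py <<'E'
from h import *
P={n:cams.camera(n) for n in ['scene','top']}
C={n:cloud(P[n]) for n in P}
def sel(n,lo,hi):
    X=C[n].reshape(-1,3); return X[np.all((X>lo)&(X<hi),axis=1)]
def rect(X):
    r=cv2.minAreaRect((X[:,:2]*1000).astype(np.float32)); return [np.round(r[0],1),np.round(r[1],1),round(r[2],1)]
for n in P:
    X=sel(n,[.40,.13,.010],[.56,.36,.032]); print(n,'strip',len(X),rect(X),np.median(X[:,2]).round(4))
    X=sel(n,[.38,-.17,.024],[.50,.02,.035]); print(n,'bed',len(X),rect(X) if len(X)>5 else '',np.median(X[:,2]).round(4))
    X=sel(n,[.51,-.14,.17],[.62,-.05,.27]); z=np.percentile(X[:,2],97); T=X[X[:,2]>z-.006]; print(n,'knobtop',len(T),rect(T),z.round(4))
    X=sel(n,[.50,-.22,.06],[.60,-.15,.12]); z=np.median(X[:,2]);T=X[abs(X[:,2]-z)<.005]; print(n,'thumb',len(X),rect(T),z.round(4))
    X=sel(n,[.46,-.16,.004],[.66,-.02,.011]);  print(n,'base',len(X),rect(X) if len(X)>5 else '')
    X=sel(n,[.40,-.13,.12],[.54,-.03,.22]);  print(n,'arm',len(X),rect(X) if len(X)>5 else '',np.percentile(X[:,2],[5,50,95]).round(4))
for k in ['knob','thumb','strip','bed','pad','clamp']:
    rs=[]
    for n,g in (('top',None),('scene',None)):
        L=[d for d in cams.place_of(P[n],k)]
        for d in L:
            px=np.array(d['at'])*[640,480]
            X=atz(P[n],px,.03)
            ok = (X[1]<.08) if k!='strip' else X[1]>.15
            if ok: rs.append(ray(P[n],px)); break
    if len(rs)==2: X,e=tri(rs); print(k,X.round(4),np.round(e,4))
E
python3 m.py
```

```text
scene strip 1866 [array([475.8, 253.7]), array([202.2,  55. ]), 76.9] 0.0201
scene bed 598 [array([452. , -79.3]), array([151.5,  39.6]), 79.0] 0.0299
scene knobtop 107 [array([561.3, -99.5]), array([30.7, 28.4]), 17.2] 0.2157
scene thumb 125 [array([ 546.1, -174. ]), array([45.9, 26.9]), 80.5] 0.0888
scene base 835 [array([560.5, -94.9]), array([127.4, 191.4]), 81.7]
scene arm 461 [array([488.3, -84.3]), array([ 23.4, 105.5]), 81.0] [0.1312 0.1736 0.1849]
top strip 2477 [array([476.9, 251.7]), array([200. ,  50.5]), 76.9] 0.0195
top bed 1064 [array([452.8, -81.3]), array([150.1,  36.6]), 79.5] 0.0295
top knobtop 238 [array([ 561.1, -100.5]), array([26.8, 29.7]), 82.9] 0.2161
top thumb 240 [array([ 548.1, -174.5]), array([46.3, 25.5]), 77.5] 0.0885
top base 1031 [array([567.9, -91.9]), array([133.7, 190.4]), 82.0]
top arm 612 [array([488.7, -86.7]), array([ 20.4, 106.3]), 81.1] [0.1721 0.1764 0.1853]
knob [ 0.5655 -0.0996  0.2022] [0.0023 0.0023]
thumb [ 0.5449 -0.185   0.0833] [0. 0.]
bed [ 0.4536 -0.0755  0.0332] [0.0022 0.0022]
pad [ 0.4561 -0.0774  0.0611] [0.0024 0.0024]
clamp [ 0.5651 -0.1056  0.0049] [0.0012 0.0012]
```

Both views agree. The rail is at (0.561, -0.100) and the bed at (0.4525, -0.0805, 0.030), which are 110 mm apart as they should be. The clamp yaw is about -10.3°. The knob centre is at 0.203, so the ratchet reads about 0.0245, its lowest notch. The strip is at (0.4765, 0.2525) with its long axis at 77°. I'll move above the knob now.

Request:
servo_tool:
  rows:
    - [0.341,-0.604,0.06,0,0,0.232,1]
    - [0.341,-0.604,0.06,0,0,0.232,1]
    - [0.341,-0.604,0.06,0,0,0.232,1]
    - [0.341,-0.604,0.06,0,0,0.232,1]
    - [0.341,-0.604,0.06,0,0,0.232,1]
    - [0.341,-0.604,0.06,0,0,0.232,1]
    - [0.341,-0.604,0.06,0,0,0.232,1]
    - [0.341,-0.604,0.06,0,0,0.232,1]
  newtons: 40

```text
time_s: 2.47
ee_pos: [0.3831, 0.2145, 0.2345]
eef_rot: [3.141, 0.001, 2.962]
force: [-0.1, 0.6, -0.0]
grip_width: 0.0941
```

Request:
servo_tool:
  rows:
    - [0.178,-0.3145,0.028,0,0,0,1]
    - [0.178,-0.3145,0.028,0,0,0,1]
    - [0.178,-0.3145,0.028,0,0,0,1]
    - [0.178,-0.3145,0.028,0,0,0,1]
    - [0.178,-0.3145,0.028,0,0,0,1]
    - [0.178,-0.3145,0.028,0,0,0,1]
    - [0.178,-0.3145,0.028,0,0,0,1]
    - [0.178,-0.3145,0.028,0,0,0,1]

```text
time_s: 3.13
ee_pos: [0.5465, -0.0752, 0.2603]
eef_rot: [3.141, 0.001, 2.962]
force: [1.1, 1.6, 0.9]
grip_width: 0.0938
```

Run:
```python
from h import *
o=ctrl.get_obs(); p=cams.camera('wrist'); save(p,'w1'); print(o['ee_pos'],o['eef_rot'])
for k in ['knob','thumb','bed','clamp','pad']:
    for d in cams.place_of(p,k)[:2]:
        px=np.array(d['at'])*[640,480]; X=dep(p,px,o); print(k,round(d['p'],2),px.round(),None if X is None else X.round(4))
X=cloud(p,o).reshape(-1,3)
T=X[np.all((X>[.51,-.14,.19])&(X<[.62,-.05,.235]),axis=1)]; z=np.percentile(T[:,2],97);T=T[T[:,2]>z-.005]
print(len(T),z,cv2.minAreaRect((T[:,:2]*1000).astype(np.float32)))
```

```text
[ 0.54646353 -0.0751759   0.26032164] [3.14115353e+00 9.08338896e-04 2.96180083e+00]
knob 0.98 [289. 278.] [ 0.5543 -0.0958  0.2154]
knob 0.38 [109. 256.] [ 0.5541 -0.3617  0.004 ]
thumb 0.77 [215. 244.] [ 0.5471 -0.1842  0.0909]
bed 0.95 [298. 137.] [ 0.4615 -0.0739  0.1747]
clamp 0.61 [304. 224.] [ 0.5544 -0.0933  0.0264]
pad 0.69 [296. 135.] [ 0.4604 -0.0744  0.185 ]
1317 0.21634091878814304 ((560.0991821289062, -99.56492614746094), (28.777891159057617, 29.300642013549805), 52.37709045410156)
```

View pics/w1.png

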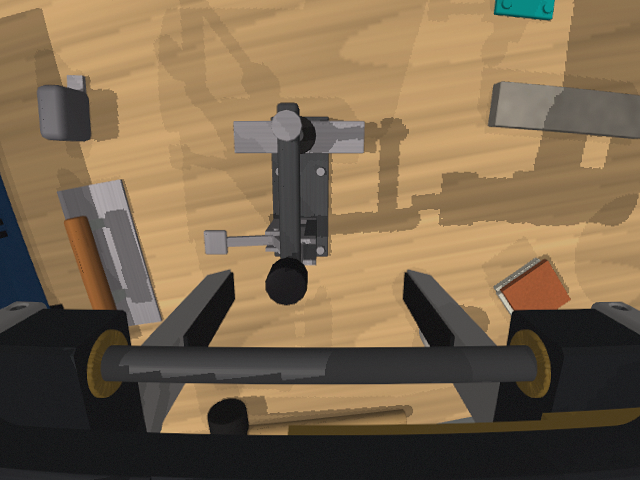

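The wrist view shows the knob at (287,281), between the open fingers. The measured centre is (0.560, -0.0998) with its top at 0.216, which agrees with the other cameras. I'll centre over it, go down and close.

Request:
servo_tool:
  rows:
    - [0.014,-0.0246,0,0,0,0,1]
    - [0.014,-0.0246,-0.005,0,0,0,1]
    - [0.014,-0.0246,-0.03,0,0,0,1]
    - [0.014,-0.0246,-0.055,0,0,0,1]
    - [0.014,-0.0246,-0.074,0,0,0,1]
    - [0.014,-0.0246,-0.074,0,0,0,1]
    - [0.014,-0.0246,-0.074,0,0,0,-1]
    - [0.014,-0.0246,-0.074,0,0,0,-1]

```text
time_s: 4.1
ee_pos: [0.5599, -0.0962, 0.1877]
eef_rot: [3.141, 0.002, 2.964]
force: [0.6, -0.0, 0.8]
grip_width: 0.0841
```

Request:
servo_tool:
  rows:
    - [0,0,0,0,0,0,-1]
    - [0,0,0,0,0,0,-1]
    - [0,0,0,0,0,0,-1]
    - [0,0,0,0,0,0,-1]
    - [0,0,0,0,0,0,-1]
    - [0,0,0.004,0,0,0,-1]
    - [0,0,0.008,0,0,0,-1]
    - [0,0,0.012,0,0,0,-1]

```text
time_s: 4.77
ee_pos: [0.5591, -0.0996, 0.199]
eef_rot: [-3.135, 0.001, 2.962]
force: [-2.7, -42.5, -22.0]
grip_width: 0.0309
```

Request:
servo_tool:
  rows:
    - [0,-0.001,0.004,0,0,0,-1]
    - [0,-0.001,0.011,0,0,0,-1]
    - [0,-0.001,0.018,0,0,0,-1]
    - [0,-0.001,0.025,0,0,0,-1]
    - [0,-0.001,0.032,0,0,0,-1]
    - [0,-0.001,0.039,0,0,0,-1]
    - [0,-0.001,0.044,0,0,0,-1]
    - [0,-0.001,0.046,0,0,0,-1]

```text
time_s: 5.43
ee_pos: [0.5588, -0.1009, 0.2445]
eef_rot: [-3.135, -0.001, 2.962]
force: [1.6, -3.9, -8.4]
grip_width: 0.0293
```

Run:
```python
from h import *
o=ctrl.get_obs(); print(o['ee_pos'],o['force'],o['eef_rot'])
p=cams.camera('wrist'); save(p,'w2')
X=cloud(p,o).reshape(-1,3)
T=X[np.all((X>[.53,-.13,.21])&(X<[.59,-.07,.31]),axis=1)]; print('knobtop',len(T),np.percentile(T[:,2],[50,90,97]).round(4))
T=X[np.all((X>[.46,-.12,.16])&(X<[.53,-.06,.26]),axis=1)]; print('armtop',len(T),np.percentile(T[:,2],[50,90,97]).round(4))
p=cams.camera('scene'); save(p,'s2'); X=cloud(p).reshape(-1,3)
T=X[np.all((X>[.46,-.12,.16])&(X<[.53,-.06,.26]),axis=1)]; print('armtop',len(T),np.percentile(T[:,2],[50,90,97]).round(4))
```

```text
[ 0.55883963 -0.10086668  0.24448578] [ 1.55475358 -3.91871955 -8.37942096] [-3.13507512e+00 -6.96441189e-04  2.96210719e+00]
knobtop 7703 [0.2652 0.3005 0.3072]
armtop 3676 [0.2268 0.2279 0.2335]
armtop 271 [0.2246 0.2283 0.231 ]
```

View pics/s2.png

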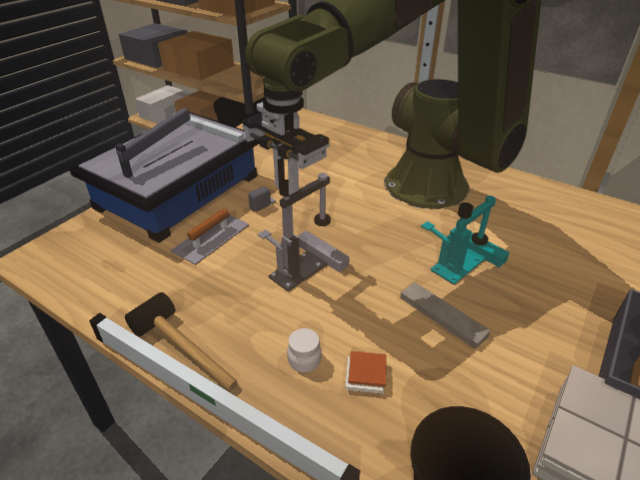

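The scene view shows the gripper holding the knob at (290,190) with the arm raised to about (305,190). Its top is at about 0.227, so the ratchet reads about 0.0745, one notch below the top. I need about 13 to 14 mm more.

Request:
servo_tool:
  rows:
    - [0,0,0.003,0,0,0,-1]
    - [0,0,0.006,0,0,0,-1]
    - [0,0,0.009,0,0,0,-1]
    - [0,0,0.011,0,0,0,-1]
    - [0,0,0.013,0,0,0,-1]
    - [0,0,0.0135,0,0,0,-1]
    - [0,0,0.0135,0,0,0,-1]
    - [0,0,0.0135,0,0,0,-1]

```text
time_s: 6.2
ee_pos: [0.5589, -0.1009, 0.2587]
eef_rot: [-3.135, 0.0, 2.962]
force: [0.5, -2.4, -5.2]
grip_width: 0.0293
```

```bash
cat > r.py <<'E'
from h import *
o=ctrl.get_obs(); print(o['ee_pos'],o['force'],o['grip_width'])
p=cams.camera('wrist'); X=cloud(p,o).reshape(-1,3)
u=np.array([.984,-.179,0]);v=np.array([.179,.984,0]); B=np.array([.561,-.0998,0])
def arm(X):
    Y=np.c_[(X-B)@u,(X-B)@v,X[:,2]]; T=Y[(Y[:,0]>-.085)&(Y[:,0]<-.035)&(abs(Y[:,1])<.006)&(Y[:,2]>.14)&(Y[:,2]<.27)]
    return len(T),np.percentile(T[:,2],[25,50,75]).round(4)-.153 if len(T) else None
print('wrist r',arm(X))
for n in ['top','scene']:
    p=cams.camera(n); print(n,arm(cloud(p).reshape(-1,3)))
E
python3 r.py
```

```text
[ 0.55886417 -0.10086289  0.25867116] [ 0.51484246 -2.44426967 -5.24400498] 0.029283252150019937
wrist r (1876, array([0.0877, 0.0882, 0.0886]))
top (0, None)
scene (87, array([0.086 , 0.0872, 0.0879]))
```

The ratchet reads about 0.088, inside the 0.086–0.091 window. I'll release it and go up.

Request:
servo_tool:
  rows:
    - [0,0,0,0,0,0,1]
    - [0,0,0,0,0,0,1]
    - [0,0,0,0,0,0,1]
    - [0,0,0,0,0,0,1]
    - [0,0,0.02,0,0,0,1]
    - [0,0,0.05,0,0,0,1]
    - [0,0,0.05,0,0,0,1]
    - [0,0,0.05,0,0,0,1]

```text
time_s: 7.02
ee_pos: [0.5593, -0.1009, 0.3101]
eef_rot: [-3.135, 0.003, 2.962]
force: [0.0, 0.7, -1.2]
grip_width: 0.0793
```

```bash
python3 r.py
```

```text
[ 0.55928358 -0.1009044   0.31005143] [ 0.03499791  0.6899472  -1.24332162] 0.0793330980379361
wrist r (1189, array([0.0837, 0.0842, 0.0847]))
top (0, None)
scene (88, array([0.0817, 0.0832, 0.0842]))
```

It latched in the top notch, reading about 0.084. Next I go to the strip's far (+y) end.

Request:
servo_tool:
  rows:
    - [-0.006,0.04,0,0,0,-0.12,1]
    - [-0.012,0.08,0,0,0,-0.24,1]
    - [-0.018,0.12,0,0,0,-0.36,1]
    - [-0.024,0.16,0,0,0,-0.48,1]
    - [-0.03,0.2,-0.01,0,0,-0.6,1]
    - [-0.036,0.24,-0.03,0,0,-0.72,1]
    - [-0.042,0.275,-0.05,0,0,-0.84,1]
    - [-0.048,0.31,-0.07,0,0,-0.96,1]

```text
time_s: 7.83
ee_pos: [0.5125, 0.1954, 0.2448]
eef_rot: [-3.134, -0.001, 2.024]
force: [1.2, 0.5, 0.6]
grip_width: 0.0942
```

```bash
cat > g.py <<'E'
import sys
from h import *
# usage: x y z yawdeg -> shift and turn
o=ctrl.get_obs(); t=np.array(list(map(float,sys.argv[1:4]))); y=np.radians(float(sys.argv[4]))
Rt=R.from_euler('xyz',[np.pi,0,y]); Rc=R.from_euler('xyz',o['eef_rot'])
print('t',o['time_s'],'shift',(t-o['ee_pos']).round(4),'turn',(Rt*Rc.inv()).as_rotvec().round(4),'q',np.round(o['qpos'],2))
E
python3 g.py 0.494 0.329 0.12 77
```

```text
t 7.8333 shift [-0.0185  0.1336 -0.1248] turn [-5.000e-04 -7.400e-03 -6.803e-01] q [ 0.3   0.27  1.46  0.    1.41 -0.16]
```

Request:
servo_tool:
  rows:
    - [-0.0185,0.1336,-0.12,0,-0.007,-0.68,1]
    - [-0.0185,0.1336,-0.12,0,-0.007,-0.68,1]
    - [-0.0185,0.1336,-0.12,0,-0.007,-0.68,1]
    - [-0.0185,0.1336,-0.12,0,-0.007,-0.68,1]
    - [-0.0185,0.1336,-0.12,0,-0.007,-0.68,1]
    - [-0.0185,0.1336,-0.12,0,-0.007,-0.68,1]
    - [-0.0185,0.1336,-0.12,0,-0.007,-0.68,1]
    - [-0.0185,0.1336,-0.12,0,-0.007,-0.68,1]

```text
time_s: 8.5
ee_pos: [0.4937, 0.3288, 0.1243]
eef_rot: [-3.141, 0.0, 1.347]
force: [0.1, 0.3, 0.5]
grip_width: 0.0941
```

```bash
python3 g.py 0.494 0.329 0.003 77
python3 - <<'E'
from h import *
o=ctrl.get_obs(); p=cams.camera('wrist'); save(p,'w3')
X=cloud(p,o).reshape(-1,3)
T=X[np.all((X>[.40,.13,.012])&(X<[.56,.37,.028]),axis=1)]; print(len(T),np.median(T[:,2]),cv2.minAreaRect((T[:,:2]*1000).astype(np.float32)))
E
```

```text
t 8.5 shift [ 0.0003  0.0002 -0.1213] turn [-0.     -0.0009 -0.0028] q [0.53 0.47 1.48 0.   1.19 0.75]
9155 0.020315588128713924 ((476.4134216308594, 253.17068481445312), (201.04119873046875, 50.57415008544922), 76.98311614990234)
```

View pics/w3.png

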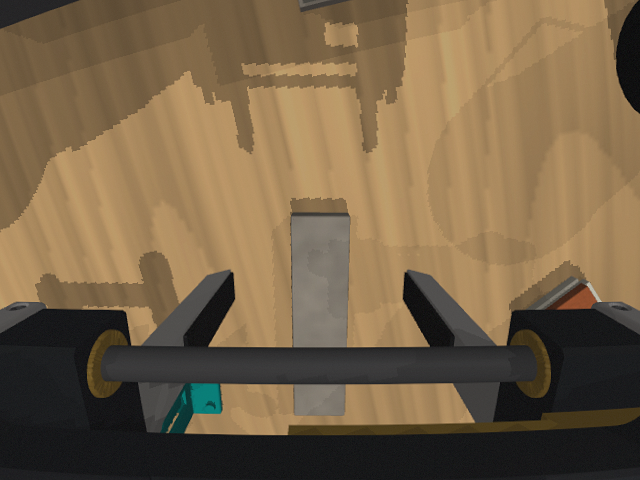

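The strip lies centred between the fingers, with its end at about (320,213). The wrist measurement gives (0.4764, 0.2532), 77.0°, top at 0.020. I'll go down and grip.

Request:
servo_tool:
  rows:
    - [0,0,-0.03,0,0,0,1]
    - [0,0,-0.06,0,0,0,1]
    - [0,0,-0.09,0,0,0,1]
    - [0,0,-0.11,0,0,0,1]
    - [0,0,-0.12,0,0,0,1]
    - [0,0,-0.12,0,0,0,1]
    - [0,0,-0.12,0,0,0,-1]
    - [0,0,-0.12,0,0,0,-1]
  newtons: 60

```text
time_s: 9.22
ee_pos: [0.495, 0.329, 0.0066]
eef_rot: [3.14, -0.002, 1.347]
force: [-0.2, -0.4, -0.0]
grip_width: 0.0841
```

Request:
servo_tool:
  rows:
    - [0,0,0,0,0,0,-1]
    - [0,0,0,0,0,0,-1]
    - [0,0,0,0,0,0,-1]
    - [0,0,0,0,0,0,-1]
    - [0,0,0,0,0,0,-1]
    - [0,0,0,0,0,0,-1]
    - [0,0,0,0,0,0,-1]
    - [0,0,0,0,0,0,-1]

```text
time_s: 9.88
ee_pos: [0.495, 0.3291, 0.0068]
eef_rot: [3.14, -0.002, 1.347]
force: [-1.2, -0.4, 4.0]
grip_width: 0.0496
```

Request:
servo_tool:
  rows:
    - [0,0,0.01,0,0,0,-1]
    - [0,0,0.02,0,0,0,-1]
    - [0,0,0.035,0,0,0,-1]
    - [0,0,0.05,0,0,0,-1]
    - [0,0,0.06,0,0,0,-1]
    - [0,0,0.065,0,0,0,-1]
    - [0,0,0.065,0,0,0,-1]
    - [0,0,0.065,0,0,0,-1]

```text
time_s: 10.55
ee_pos: [0.4949, 0.329, 0.0716]
eef_rot: [3.14, -0.002, 1.347]
force: [-0.6, 0.7, -2.8]
grip_width: 0.0489
```

```bash
cat > st.py <<'E'
import sys
from h import *
name=sys.argv[1]
o=ctrl.get_obs(); print(o['time_s'],o['ee_pos'],o['eef_rot'],o['force'],o['grip_width'])
Rt=R.from_euler('xyz',o['eef_rot']).as_matrix()
for n in ['wrist','scene','top']:
    p=cams.camera(n); save(p,name+n); X=cloud(p,o).reshape(-1,3)
    # strip pts in tool frame: between jaw, |y|<.03, x along strip, z near the tip
    Y=(X-o['ee_pos'])@Rt
    # tool x dir along +strip (yaw): strip extends to -x
    m=(abs(Y[:,1])<.022)&(Y[:,0]>-.185)&(Y[:,0]<-.045)&(Y[:,2]>-.035)&(Y[:,2]<.04)
    T=Y[m]
    if len(T)>30:
        b=np.polyfit(T[:,0],T[:,2],1); print(n,len(T),'slope',b.round(4),'top z at ends (world)',o['ee_pos'][2]-np.polyval(b,-.178),o['ee_pos'][2]-np.polyval(b,0))
E
python3 st.py a
```

```text
10.55 [0.49487214 0.32896017 0.07158698] [ 3.14009916e+00 -2.13240985e-03  1.34674349e+00] [-0.61387605  0.65664454 -2.76118923] 0.04888367113883557
wrist 3200 slope [-0.0125 -0.0138] top z at ends (world) 0.08319057812648793 0.08541030953624812
scene 943 slope [-0.0084 -0.0116] top z at ends (world) 0.08170080573103204 0.08319626498436396
top 1721 slope [-0.0178 -0.013 ] top z at ends (world) 0.08142063982797274 0.08458353700717806
```

View pics/ascene.png

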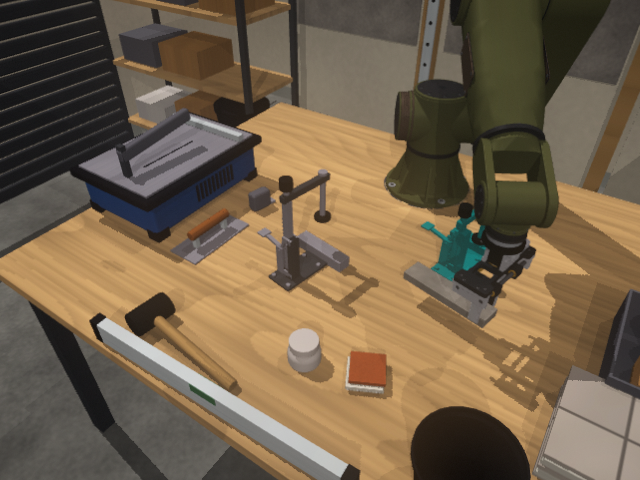

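The strip is held nearly level, with a slope of about 0.013, and the clamp arm is still up at about (305,185). I'll carry the strip in along -y, turning it by 2.5°.

Request:
servo_tool:
  rows:
    - [-0.002,-0.02,0.003,0,0,0.01,-1]
    - [-0.005,-0.055,0.003,0,0,0.02,-1]
    - [-0.008,-0.09,0.003,0,0,0.03,-1]
    - [-0.011,-0.125,0.003,0,0,0.044,-1]
    - [-0.014,-0.16,0.003,0,0,0.044,-1]
    - [-0.017,-0.19,0.003,0,0,0.044,-1]
    - [-0.019,-0.21,0.003,0,0,0.044,-1]
    - [-0.02,-0.22,0.003,0,0,0.044,-1]

```text
time_s: 11.37
ee_pos: [0.4742, 0.1067, 0.0736]
eef_rot: [-3.141, -0.001, 1.389]
force: [0.5, 0.2, -2.7]
grip_width: 0.0493
```

```bash
python3 st.py b; python3 g.py .4665 -.0037 .074 79.7
```

```text
11.3667 [0.47415099 0.10673556 0.07355448] [-3.14133497e+00 -8.46159874e-04  1.38885057e+00] [ 0.49755713  0.16173317 -2.70324669] 0.04933149262693045
wrist 3194 slope [-0.0115 -0.0138] top z at ends (world) 0.0852951706416814 0.08734061802273599
scene 616 slope [-0.0125 -0.0122] top z at ends (world) 0.08352027121786121 0.08574038850281032
top 1633 slope [-0.0078 -0.0128] top z at ends (world) 0.084984405916793 0.08636707117843022
t 11.5167 shift [-0.0082 -0.1126  0.0002] turn [-0.0013  0.0006  0.0014] q [0.15 0.32 1.83 0.   0.99 0.33]
```

View pics/bwrist.png

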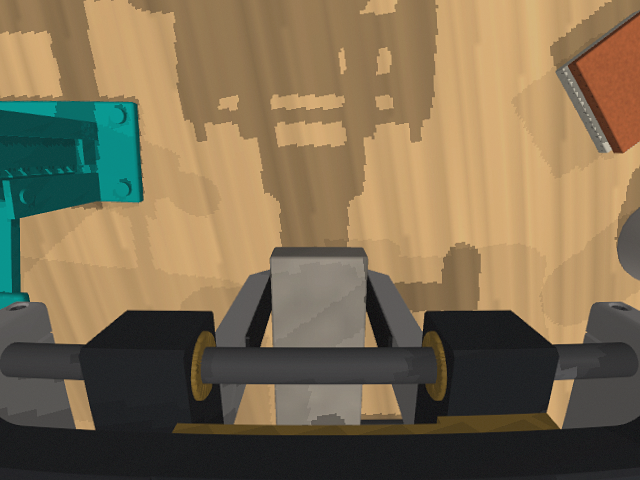

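View pics/bscene.png

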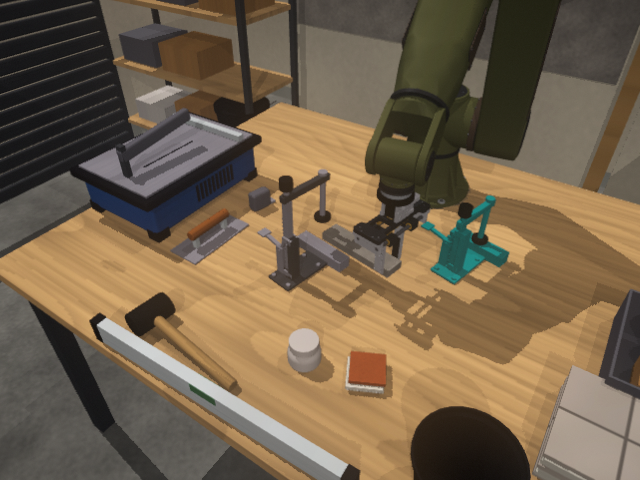

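The strip is level and its leading end is just reaching the bed at about (325,235). The gripper is well clear of the pad and the turquoise clamp. I'll take it the rest of the way in.

Request:
servo_tool:
  rows:
    - [-0.001,-0.018,0,0,0,0,-1]
    - [-0.003,-0.04,0,0,0,0,-1]
    - [-0.005,-0.062,0,0,0,0,-1]
    - [-0.007,-0.084,0,0,0,0,-1]
    - [-0.008,-0.1,0,0,0,0.001,-1]
    - [-0.008,-0.11,0,0,0,0.001,-1]
    - [-0.008,-0.1126,0,0,0,0.001,-1]
    - [-0.008,-0.1126,0,0,0,0.001,-1]

```text
time_s: 12.18
ee_pos: [0.467, -0.0032, 0.0737]
eef_rot: [3.141, -0.002, 1.391]
force: [0.4, 0.7, -3.0]
grip_width: 0.0491
```

```bash
python3 st.py c; python3 g.py .4665 -.0037 .038 79.7
python3 - <<'E'
from h import *
for n in ['scene','top']:
    p=cams.camera(n)
    X=cloud(p).reshape(-1,3)
    u=np.array([.984,-.179,0]);v=np.array([.179,.984,0]);B=np.array([.4525,-.0805,0]);Y=np.c_[(X-B)@u,(X-B)@v,X[:,2]]
    T=Y[(abs(Y[:,0])<.05)&(Y[:,1]>-.13)&(Y[:,1]<.05)&(Y[:,2]>.075)&(Y[:,2]<.094)]
    print(n,len(T),(np.percentile(T,[1,50,99],axis=0)*1000).round(1).tolist())
E
```

```text
12.1833 [ 0.46703986 -0.00320942  0.07371601] [ 3.14130293e+00 -1.57915119e-03  1.39057650e+00] [ 0.40825987  0.65975476 -2.95148316] 0.049057429250749435
wrist 3197 slope [-0.012  -0.0138] top z at ends (world) 0.08541662398568514 0.08755391743980341
scene 476 slope [ 0.009  -0.0095] top z at ends (world) 0.08481536496946243 0.08321772152473444
top 1045 slope [-0.008  -0.0129] top z at ends (world) 0.08518798847857471 0.08661204404129609
t 12.3333 shift [-0.0004 -0.001  -0.0357] turn [-0.0015  0.0006 -0.0006] q [-0.09  0.28  1.88  0.    0.98  0.09]
scene 601 [[-24.4, -96.2, 75.7], [11.4, -31.7, 85.4], [25.1, 46.8, 89.1]]
top 1222 [[-24.7, -98.9, 79.4], [-2.6, -57.1, 85.3], [24.5, 33.1, 89.5]]
```

View pics/cscene.png

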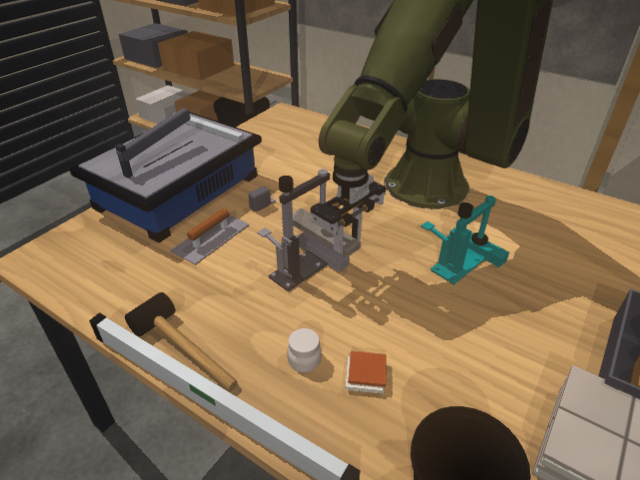

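View pics/ctop.png

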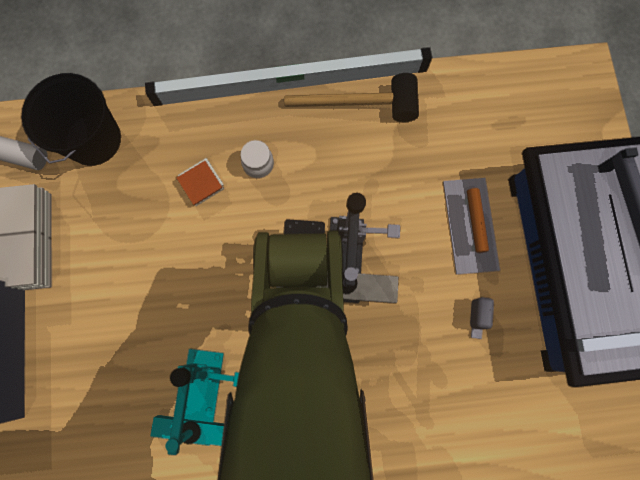

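The strip is centred over the bed, spanning x ±24.6 mm with its far end at -99 mm. I'll lower it about 34 mm.

Request:
servo_tool:
  rows:
    - [0,-0.001,-0.006,0,0,0,-1]
    - [0,-0.001,-0.014,0,0,0,-1]
    - [0,-0.001,-0.022,0,0,0,-1]
    - [0,-0.001,-0.028,0,0,0,-1]
    - [0,-0.001,-0.031,0,0,0,-1]
    - [0,-0.001,-0.033,0,0,0,-1]
    - [0,-0.001,-0.034,0,0,0,-1]
    - [0,-0.001,-0.0345,0,0,0,-1]

```text
time_s: 13.1
ee_pos: [0.4669, -0.0039, 0.0392]
eef_rot: [3.141, -0.001, 1.392]
force: [0.3, -0.2, -2.4]
grip_width: 0.0494
```

```bash
python3 st.py d
```

```text
13.1 [ 0.46689619 -0.00394539  0.0392358 ] [ 3.14120259e+00 -1.46856926e-03  1.39167221e+00] [ 0.26493734 -0.19119476 -2.38729708] 0.049436813786342085
wrist 3189 slope [-0.0111 -0.0138] top z at ends (world) 0.05103973228257764 0.05301996213261154
scene 637 slope [0.1437 0.0171] top z at ends (world) 0.04770416412084824 0.02211722696446496
top 971 slope [-0.008 -0.013] top z at ends (world) 0.05084600789836675 0.052272023087787944
```

View pics/dscene.png

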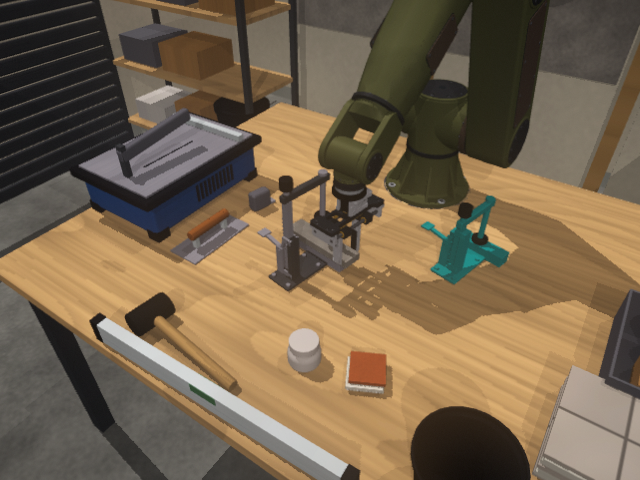

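Request:
servo_tool:
  rows:
    - [0,0,-0.0005,0,0,0,-1]
    - [0,0,-0.001,0,0,0,-1]
    - [0,0,-0.0015,0,0,0,-1]
    - [0,0,-0.002,0,0,0,-1]
    - [0,0,-0.002,0,0,0,-1]
    - [0,0,-0.002,0,0,0,-1]
    - [0,0,-0.002,0,0,0,-1]
    - [0,0,-0.002,0,0,0,-1]

```text
time_s: 13.92
ee_pos: [0.467, -0.0039, 0.0375]
eef_rot: [3.141, -0.002, 1.392]
force: [0.2, 1.1, -2.2]
grip_width: 0.049
```

Request:
servo_tool:
  rows:
    - [0,0,-0.001,0,0,0,-1]
    - [0,0,-0.0015,0,0,0,-1]
    - [0,0,-0.0015,0,0,0,-1]
    - [0,0,-0.0015,0,0,0,0.3]
    - [0,0,-0.0015,0,0,0,0.3]
    - [0,0,-0.0015,0,0,0,0.3]
    - [0,0,-0.0015,0,0,0,0.3]
    - [0,0,-0.0015,0,0,0,0.3]

```text
time_s: 14.58
ee_pos: [0.467, -0.0039, 0.0359]
eef_rot: [3.141, -0.002, 1.392]
force: [-0.5, -1.4, 0.5]
grip_width: 0.0611
```

```bash
python3 st.py e
python3 - <<'E'
from h import *
u=np.array([.984,-.179,0]);v=np.array([.179,.984,0]);B=np.array([.4525,-.0805,0])
for n in ['scene','top']:
    p=cams.camera(n); X=cloud(p).reshape(-1,3);Y=np.c_[(X-B)@u,(X-B)@v,X[:,2]]
    T=Y[(abs(Y[:,0])<.05)&(Y[:,1]>-.13)&(Y[:,1]<.04)&(Y[:,2]>.043)&(Y[:,2]<.056)]
    print(n,len(T),(np.percentile(T,[1,50,99],axis=0)*1000).round(1).tolist())
E
```

```text
14.5833 [ 0.46700043 -0.00394901  0.03594051] [ 3.14081665e+00 -1.50037965e-03  1.39164296e+00] [-0.48370559 -1.35523831  0.5082016 ] 0.061127364059680486
wrist 3230 slope [-0.0028 -0.0146] top z at ends (world) 0.05008210657223261 0.05057836680679806
scene 621 slope [0.1453 0.0155] top z at ends (world) 0.046358883053514426 0.020487765249217325
top 985 slope [ 0.0037 -0.0134] top z at ends (world) 0.04994636598419968 0.049292588582905084
scene 469 [[-24.3, -97.6, 43.5], [11.2, -44.3, 49.8], [24.8, 38.0, 53.2]]
top 1138 [[-24.4, -99.9, 45.3], [-2.3, -58.5, 49.6], [24.9, 20.4, 53.6]]
```

View pics/ewrist.png

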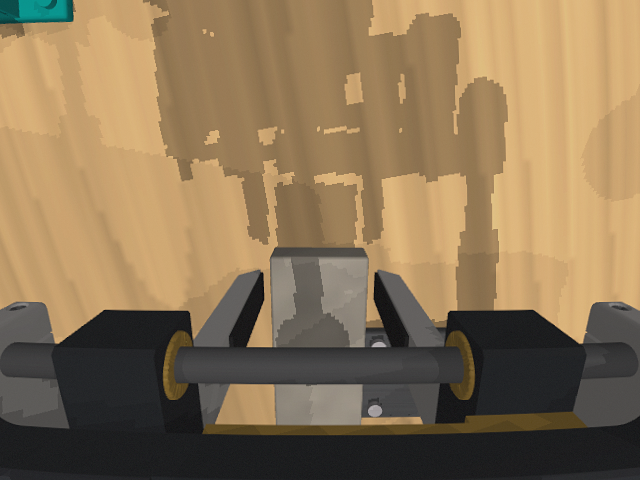

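The strip is flat with its top at 0.050, it spans x ±24.6 mm with its far end at -99 mm, and the fingers are clear of it. I'll back out along +y and then go up.

Request:
servo_tool:
  rows:
    - [0.004,0.02,0,0,0,0,0.4]
    - [0.009,0.05,0,0,0,0,0.4]
    - [0.015,0.085,0,0,0,0,0.4]
    - [0.02,0.11,0.02,0,0,0,0.4]
    - [0.02,0.115,0.06,0,0,0,0.4]
    - [0.02,0.115,0.1,0,0,0,0.4]
    - [0.02,0.115,0.14,0,0,0,0.4]
    - [0.02,0.115,0.18,0,0,0,0.4]

```text
time_s: 15.5
ee_pos: [0.4865, 0.1113, 0.218]
eef_rot: [3.141, -0.001, 1.392]
force: [0.9, 0.2, 0.0]
grip_width: 0.066
```

Request:
servo_tool:
  rows:
    - [0,0,0.04,0,0,0,-1]
    - [0,0,0.08,0,0,0,-1]
    - [0,0,0.12,0,0,0,-1]
    - [0.005,-0.03,0.14,0,0,0,-1]
    - [0.012,-0.065,0.14,0,0,0,-1]
    - [0.02,-0.1,0.14,0,0,0,-1]
    - [0.028,-0.135,0.14,0,0,0,-1]
    - [0.036,-0.17,0.14,0,0,0,-1]
  newtons: 10

```text
time_s: 16.17
ee_pos: [0.5225, -0.0604, 0.3581]
eef_rot: [3.141, -0.001, 1.393]
force: [0.1, 0.8, 0.0]
grip_width: 0.016
```

```bash
python3 g.py .5445 -.187 .34 79.7; sed -i 's/(abs(Y\[:,1\])<.006)/(abs(Y[:,1])<.005)/' r.py
python3 - <<'E'
from h import *
o=ctrl.get_obs(); p=cams.camera('scene'); save(p,'f'); print(o['grip_width'])
E
```

```text
t 16.1667 shift [ 0.022  -0.1266 -0.0181] turn [-0.0013  0.0012 -0.0015] q [-0.19  0.18  1.32  0.    1.64 -0.01]
0.015986967869527538
```

View pics/f.png

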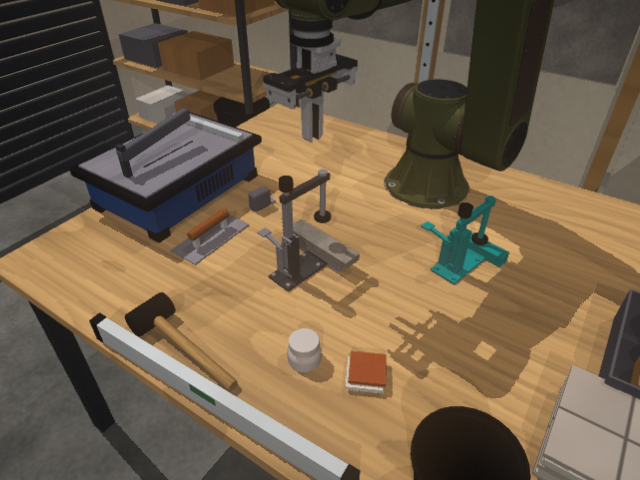

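The strip lies on the bed at about (325,243) with the arm still raised above it, and nothing else has moved. Next I go over the thumb tab.

Request:
servo_tool:
  rows:
    - [0.006,-0.035,0,0,0,0,-1]
    - [0.012,-0.07,0,0,0,0,-1]
    - [0.018,-0.1,0,0,0,0,-1]
    - [0.022,-0.1266,-0.01,0,0,0,-1]
    - [0.022,-0.1266,-0.05,0,0,0,-1]
    - [0.022,-0.1266,-0.09,0,0,0,-1]
    - [0.022,-0.1266,-0.13,0,0,0,-1]
    - [0.022,-0.1266,-0.14,0,0,0,-1]

```text
time_s: 16.88
ee_pos: [0.5431, -0.1912, 0.2111]
eef_rot: [-3.133, -0.002, 1.389]
force: [0.3, 0.1, -0.9]
grip_width: 0.0006
```

```bash
python3 g.py .5445 -.187 .09 79.7
python3 - <<'E'
from h import *
o=ctrl.get_obs(); p=cams.camera('wrist'); save(p,'w5'); print(o['ee_pos'],o['grip_width'],o['force'])
X=cloud(p,o).reshape(-1,3)
u=np.array([.984,-.179,0]);v=np.array([.179,.984,0]);B=np.array([.5605,-.0998,0]);Y=np.c_[(X-B)@u,(X-B)@v,X[:,2]]
T=Y[(abs(Y[:,0])<.03)&(Y[:,1]>-.12)&(Y[:,1]<-.075)&(Y[:,2]>.075)&(Y[:,2]<.1)]
print(len(T),(np.percentile(T,[2,50,98],axis=0)*1000).round(1).tolist() if len(T) else '')
q=cams.camera('top');save(q,'t5')
for n,pp,oo in (('wrist',p,o),('top',q,None)):
  for d in cams.place_of(pp,'thumb')[:2]:
    px=np.array(d['at'])*[640,480]; Z=dep(pp,px,oo); print(n,round(d['p'],2),px.round(),None if Z is None else Z.round(4))
E
```

```text
t 16.8833 shift [ 0.0014  0.0042 -0.1211] turn [-0.0034 -0.008   0.0022] q [-0.4   0.36  1.43  0.    1.36 -0.22]
[ 0.54314594 -0.19115105  0.21110396] 0.0006097747280453104 [ 0.34172494  0.08478814 -0.93360545]
715 [[-12.6, -96.9, 89.0], [-0.1, -85.8, 90.6], [12.4, -75.1, 92.4]]
wrist 0.94 [322. 230.] [ 0.5461 -0.1841  0.0905]
top 0.86 [240. 382.] [0.3003 0.1265 0.0903]
```

View pics/w5.png

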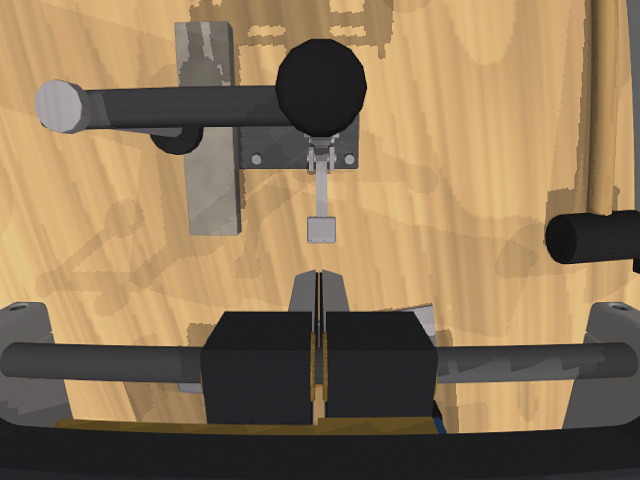

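The wrist view shows the thumb tab at (321,230). It measures 85.8 mm along clamp -y with its top at about 0.0905, as expected. I'll go down to just above it.

Request:
servo_tool:
  rows:
    - [0.0015,0.005,-0.02,-0.003,-0.008,0.002,-1]
    - [0.0015,0.005,-0.05,-0.003,-0.008,0.002,-1]
    - [0.0015,0.005,-0.08,-0.003,-0.008,0.002,-1]
    - [0.0015,0.005,-0.1,-0.003,-0.008,0.002,-1]
    - [0.0015,0.005,-0.113,-0.003,-0.008,0.002,-1]
    - [0.0015,0.005,-0.115,-0.003,-0.008,0.002,-1]
    - [0.0015,0.005,-0.115,-0.003,-0.008,0.002,-1]
    - [0.0015,0.005,-0.115,-0.003,-0.008,0.002,-1]

```text
time_s: 17.75
ee_pos: [0.5488, -0.1875, 0.1072]
eef_rot: [3.127, 0.003, 1.391]
force: [-0.1, 0.5, 0.2]
grip_width: 0.0005
```

```bash
python3 g.py .545 -.186 .071 79.7
python3 - <<'E'
from h import *
p=cams.camera('scene'); save(p,'s6')
E
```

```text
t 17.75 shift [-0.0038  0.0015 -0.0362] turn [ 0.0054  0.0139 -0.0003] q [-0.39  0.45  1.55  0.    1.12 -0.21]
```

View pics/s6.png

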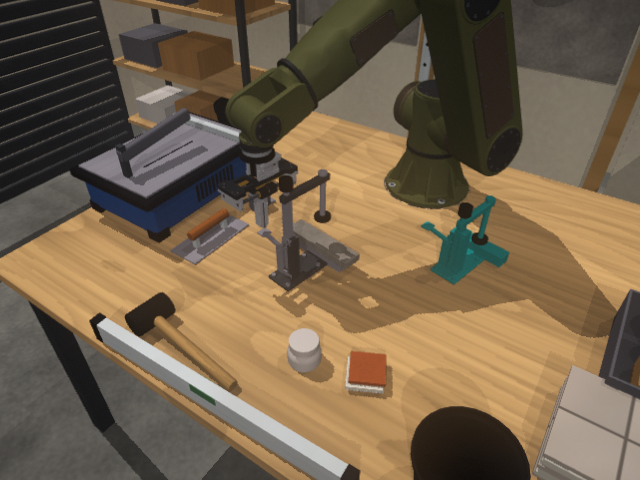

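Request:
servo_tool:
  rows:
    - [-0.003,0.0015,-0.008,0.0054,0.0139,0,-1]
    - [-0.003,0.0015,-0.012,0.0054,0.0139,0,-1]
    - [-0.003,0.0015,-0.012,0.0054,0.0139,0,-1]
    - [-0.003,0.0015,-0.012,0.0054,0.0139,0,-1]
    - [-0.003,0.0015,-0.012,0.0054,0.0139,0,-1]
    - [-0.003,0.0015,-0.012,0.0054,0.0139,0,-1]
    - [-0.003,0.0015,-0.012,0.0054,0.0139,0,-1]
    - [-0.003,0.0015,-0.012,0.0054,0.0139,0,-1]

```text
time_s: 18.47
ee_pos: [0.5457, -0.186, 0.0952]
eef_rot: [3.141, 0.0, 1.391]
force: [-0.1, -0.8, -0.1]
grip_width: 0.0003
```

```bash
python3 g.py .545 -.186 .071 79.7
```

```text
t 18.4667 shift [-0.0007  0.     -0.0242] turn [ 0.0001  0.0001 -0.0003] q [-0.39  0.47  1.56  0.    1.11 -0.21]
```

In position. I'll push the tab down and hold it.

Request:
servo_tool:
  rows:
    - [0,0,-0.005,0,0,0,-1]
    - [0,0,-0.012,0,0,0,-1]
    - [0,0,-0.019,0,0,0,-1]
    - [0,0,-0.025,0,0,0,-1]
    - [0,0,-0.025,0,0,0,-1]
    - [0,0,-0.025,0,0,0,-1]
    - [0,0,-0.025,0,0,0,-1]
    - [0,0,-0.025,0,0,0,-1]

```text
time_s: 19.13
ee_pos: [0.5457, -0.1861, 0.0705]
eef_rot: [3.141, 0.0, 1.391]
force: [-0.5, -3.0, 2.4]
grip_width: 0.0004
```

Request:
servo_tool:
  rows:
    - [0,0,0,0,0,0,-1]
    - [0,0,0,0,0,0,-1]
    - [0,0,0,0,0,0,-1]
    - [0,0,0,0,0,0,-1]
    - [0,0,0,0,0,0,-1]
    - [0,0,0,0,0,0,-1]
    - [0,0,0,0,0,0,-1]
    - [0,0,0,0,0,0,-1]

```text
time_s: 19.8
ee_pos: [0.5457, -0.1861, 0.0705]
eef_rot: [3.141, 0.0, 1.391]
force: [-0.7, -3.9, 2.8]
grip_width: 0.0005
```

```bash
python3 r.py;  python3 - <<'E'
from h import *
p=cams.camera('scene'); save(p,'s7')
E
```

```text
[ 0.5457046  -0.1861211   0.07046249] [-0.68552474 -3.87502578  2.82924619] 0.0004897246155868125
wrist r (7589, array([0.018 , 0.0184, 0.0189]))
top (167, array([0.0167, 0.0174, 0.0186]))
scene (62, array([0.0171, 0.018 , 0.0186]))
```

View pics/s7.png

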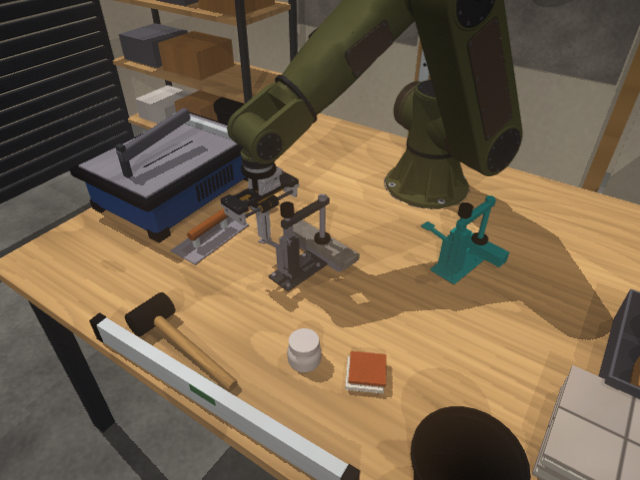

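The ratchet reads about 0.018, so the pad rests on the strip; in the picture it is at (322,238). I'll let go of the tab and retreat upward.

Request:
servo_tool:
  rows:
    - [0,0,0,0,0,0,-1]
    - [0,0,0,0,0,0,-1]
    - [0,0,0.008,0,0,0,-1]
    - [0,0,0.02,0,0,0,-1]
    - [0,-0.003,0.04,0,0,0,-1]
    - [0,-0.006,0.065,0,0,0,-1]
    - [0,-0.01,0.09,0,0,0,-1]
    - [0,-0.01,0.12,0,0,0,-1]

```text
time_s: 20.67
ee_pos: [0.5451, -0.196, 0.1917]
eef_rot: [-3.14, -0.001, 1.391]
force: [-0.0, -0.2, 0.7]
grip_width: 0.0004
```

Request:
servo_tool:
  rows:
    - [0,0,0.03,0,0,0,-1]
    - [0,0,0.06,0,0,0,-1]
    - [0,0,0.08,0,0,0,-1]
    - [0,0,0.08,0,0,0,-1]
    - [0,0,0.08,0,0,0,-1]
    - [0,0,0.08,0,0,0,-1]
    - [0,0,0.08,0,0,0,-1]
    - [0,0,0.08,0,0,0,-1]

```text
time_s: 21.33
ee_pos: [0.5449, -0.1957, 0.2708]
eef_rot: [-3.139, -0.001, 1.391]
force: [-0.3, 0.3, 0.2]
grip_width: 0.0001
```

```bash
python3 r.py;  python3 - <<'E'
from h import *
p=cams.camera('scene'); save(p,'s8'); o=ctrl.get_obs(); q=cams.camera('top'); save(q,'t8')
u=np.array([.984,-.179,0]);v=np.array([.179,.984,0]);B=np.array([.4525,-.0805,0])
for n,p,oo in [('scene',p,None),('top',q,None)]:
    X=cloud(p,oo).reshape(-1,3);Y=np.c_[(X-B)@u,(X-B)@v,X[:,2]]
    T=Y[(abs(Y[:,0])<.05)&(abs(Y[:,1])<.13)&(Y[:,2]>.043)&(Y[:,2]<.055)]
    print(n,len(T),(np.percentile(T,[1,50,99],axis=0)*1000).round(1).tolist())
    for k in ['tub','offcut','tape','trowel']:
        d=cams.place_of(p,k)
        if d: print(k,round(d[0]['p'],2),(np.array(d[0]['at'])*[640,480]).round().tolist())
print(ctrl.get_obs()['time_s'])
E
```

```text
[ 0.54485214 -0.19574532  0.27076784] [-0.28142248  0.30113528  0.18628497] 0.0001122532343277545
wrist r (839, array([0.018 , 0.0185, 0.019 ]))
top (165, array([0.0165, 0.0177, 0.0185]))
scene (61, array([0.0174, 0.018 , 0.0186]))
scene 989 [[-26.1, -91.7, 43.6], [4.1, 25.7, 49.9], [25.6, 99.9, 53.9]]
tub 0.62 [305.0, 360.0]
offcut 0.65 [364.0, 372.0]
tape 0.96 [261.0, 206.0]
top 1424 [[-24.1, -37.8, 45.3], [0.0, 45.3, 49.5], [25.4, 97.9, 53.3]]
offcut 0.66 [203.0, 184.0]
21.9833
```

View pics/s8.png

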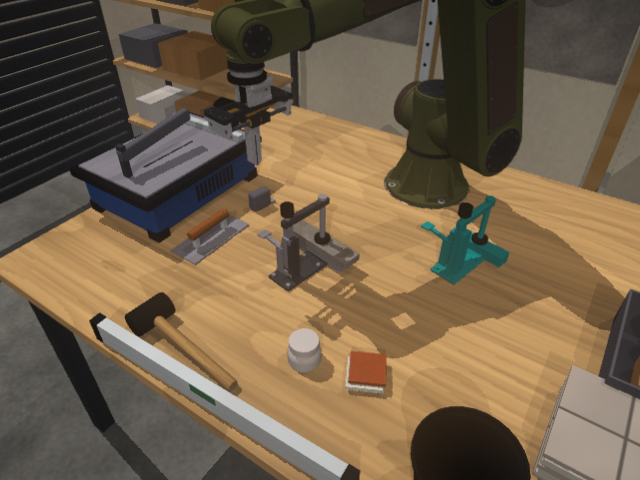

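View pics/t8.png

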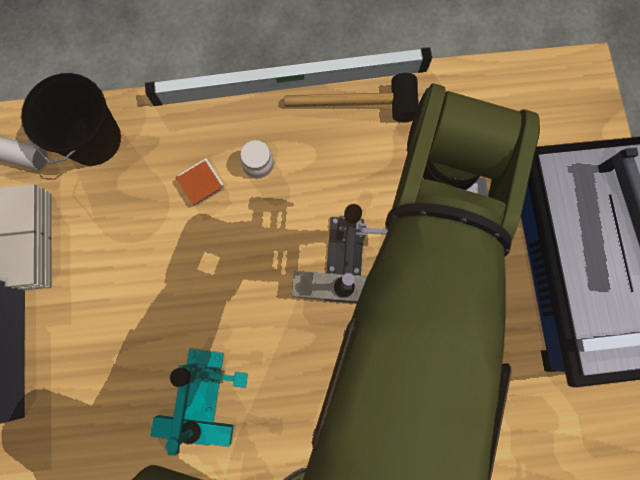

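The pad is on the strip at (322,238) and the ratchet reads 0.018. The strip is flat and centred, the bystanders haven't moved, and the robot is clear. I'm handing in.

```bash
python3 -c "
from station import hand_in
print(hand_in())"
```

```text
the job is handed in; nothing more can be done
None
```

The strip is clamped and the job is handed in, at about 22 s of the 69 s allowed.

**What I did:**
- I lifted the clamp arm by its knob to about 0.088, and it settled back into its top notch at about 0.084.
- I laid the strip on the bed and let go of it.
- I held the thumb tab about 20 mm down until the arm had sunk, then let go and backed the gripper away.

**Last checks:**
- **Pad on the strip:** the ratchet reads 0.0177 to 0.0185 in three cameras, against 0.018 expected.
- **Strip:** its top is at 0.050 m, so it lies flat. It is centred under the pad to about 1–2 mm.
- **Bystanders:** the tub, offcuts and tape measure are where they started. In the last pictures the networks did not find the trowel, and the top view missed the tub and tape as well. By eye, the trowel looks unmoved in the scene view; the robot's arm hides it in the top view.

**One thing was off:** when I first gripped the knob, the gripper was about 3.5 mm off centre and briefly pulled sideways with about 42 N at the wrist. The fingers were holding the knob then, and I corrected it in the next move. The grip also seems to have slipped a few millimetres during the lift, so I set the final height from the cameras.

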